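# Find where the food case's cover binds, then back it off

## Task

On the long steel food case, the one whose sliding cover has a straight bar grip, push the cover along its rails towards the two bent-down tabs until it just binds under them, without forcing it in. Then back it off so that its front edge stands about 30 mm clear of the tabs, and let go. Leave the cover with the round knob on the shorter case as it is.

Things in the scene. Friction and masses are not known exactly. Their poses are not given: they have to be found in the camera images.
- bar_grip (a point): Centre of the black bar grip on the long case's cover, 81 mm above the table: 60 mm across the track (x axis), 14 mm along it (y axis), 34 mm tall, 17 of them above this point. It slides only along its y axis, level, with about 1.5 N friction, and stays where left. The case is fixed: 340 mm long, 120 wide, 70 high.
- cover_edge (a point): Middle of the front edge of that cover, the edge that goes under the tabs: 80 mm from bar_grip along its +y axis, about 62 mm above the table. Same axes. The cover is a steel plate 160 mm long (y), 102 mm wide, about 0.4 kg, the grip at its middle.
- pinch: Tight spot: two dark steel tabs 30 mm long (y), one on each rail, tops 75 mm above the table, lips bent over the path's edges (middle 70 mm open); place varies, fixed. Origin midway between them at their mouth; +y leads along the track into them. The cover runs free until cover_edge is here, then resists by about 1 N per mm and springs back. Push it in 3 to 15 mm; 18 is forcing it.
- knob_grip (a point): Centre of the round black knob, 34 mm across, about 85 mm above the table, on the cover of the other, shorter case (260 mm long, 110 wide, 70 high, no tabs), which stands beyond the long one or nearer the robot. Not to be moved.

How it is judged:
By the outcome, as a careful person would: the job done as asked, in the order asked, and still so for the second after the job is handed in, with the robot touching nothing.
It also fails if it takes over 35 s, if anything falls off the work surface, if the arm or the gripper's body presses on something with over 40 N, if the wrist force passes 120 N, or if a joint passes its speed limit or range.

## Robot

A 6-joint arm with a two-finger parallel gripper is mounted at the origin on the work surface. World frame = base frame: x ahead of the robot, y to its left, z up, the work surface at z = 0. Lengths are in m, angles in degrees, forces in N, time in s.
With the tool pointing down it reaches from about 0.35 to 0.875 m from the base axis. Payload 4.2 kg.
Tool frame: the origin (TCP) lies on the centre line of the jaws, within the pads' length; the fingertips stand 11 mm ahead of it and the grasp point (between the pads) lies 8 mm behind it; y points along the fingers, z is the direction in which the jaws open and shut, and the axes are right-handed (so a half turn about y gives the same grasp; the last joint's range is limited). The gripper opens to 87 mm and grips with 3 to 60 N. Pads are 19 mm wide; open, the fingers measure 117 mm over their backs; the gripper's body (75 mm by 190 mm) begins 51 mm behind the grasp point.
Start: joints at [-49.698, 22.042, 0.453, 0, -68.411, -14.817], TCP at [0.269, -0.564, 0.234] pointing down, gripper open.
Joint ranges: [-179.83, 179.83], [-69.29, 118.12], [-61.27, 80.66], [-181.25, 117.63], [-171.15, -9.14], [-177.46, 177.46]. Speed limits (degrees/s): [159.86, 159.86, 180, 180, 180, 180].

## Interface

Orientations are given as a 3x3 rotation matrix whose columns are the frame's x, y, z axes.
In Python, from station import r, optics gives the robot as it stands. The module is installed in compiled form; this text tells all that it offers.
- The arm moves only by the tool step_arm, never from a script. Its argument "moves" is a list that holds one entry, the list of rows, each a list of 7 numbers: the turn, a rotation vector about the tool's x, y, z in rad, then the shift along the tool's x, y, z in cm, then the opening in per cent of the stroke, from 0 (shut) to 100 (fully open). A call has exactly 5 rows; each row is the pose to reach, as a shift and turn from the pose commanded when the call began, along the tool's axes at that moment; what a row does not reach only later rows make up. A row lasts 1/12 s, in which the tool goes at most 41.7 mm and 7.16 degrees, less where a joint would pass 70% of its speed; a pose out of reach is approached as far as the arm can. A call with a gripper value outside its range is refused whole. The fingers move at their own pace and stop on an object; the grip force is fixed at half the most. Time passes only in rows, so rows that repeat a pose let the fingers close, or fill a call up. It gives the time, the measured TCP pose, the force and the opening at its end, in the units of the state.
- r.sense(): the state, without advancing time (a new reading comes with each control period).
- optics.capture(name): name is "scene" or "top" or "wrist"; returns a dict with "image" (384x512x3 uint8, red, green, blue), "fov_y" (degrees; the focal length in pixels is half the picture's height over the tangent of half this angle, whatever the lens; pixels are square), "cx", "cy" (the principal point, pixels), "cam_to_world" (4x4, takes a point from camera to world coordinates). Camera axes: x right, y down, z forward; pixel columns grow to the right and rows downward; lengths in m; the calibration is good to about 2 mm. A picture is of the moment at which its call begins. There is no depth.
- r.finish_job(): hands the job in, once; it reports no verdict.
The state is a dict: "time_s": time; "joints": joint angles; "joint_velocities": joint speeds; "effort": joint torques, N m; "tcp_pos": TCP position; "ee_rot": TCP orientation; "wrist_force": force on the tool from outside, world axes, zero at the start; "moment": the same for the moment, N m; "gripper_width": opening from 0.0 (shut) to 1.0 (fully open).
Only numpy, scipy, OpenCV 4.12 (cv2) and the standard library are available. Lean on these libraries where they do the work, as an engineer would, in place of code of your own. Each camera call takes 0.05 s, during which the arm holds its last target.

## Working session

There is one attempt and no reset: what is moved stays moved. The work goes in short steps, Python scripts to look and compute and a tool call to move; the robot and the scene stay as the last step left them, time stands still between calls to the robot, and variables do not carry over. Pictures are saved under pics/ and viewed, and the job is handed in when it is done.

Besides the shell and the picture viewer there is one more tool, called after "Emit:" by a JSON object that holds its "op" and its "data". step_arm: Moves the arm, as the interface text tells. Its arguments: {"type":"object","properties":{"moves":{"type":"array"}},"required":["moves"]}

```bash
mkdir -p pics; python3 - <<'E'
from station import r, optics
import cv2,json
import numpy as np
for n in ["scene","top"]:
    d=optics.capture(n); cv2.imwrite(f"pics/{n}0.png",d["image"][...,::-1])
    np.savez(f"{n}0.npz",**d); print(n,d["fov_y"],d["cx"],d["cy"],np.round(d["cam_to_world"],3).tolist())
print(r.sense())
E
```

```text
scene 49.42794367205941 248.12415938634834 194.70863147653208 [[0.827, 0.456, -0.329, 0.765], [0.562, -0.654, 0.506, -0.338], [0.016, -0.603, -0.798, 0.658], [0.0, 0.0, 0.0, 1.0]]
top 52.32767579116636 257.35987865702197 192.9388474016433 [[0.024, -0.998, 0.06, 0.51], [-0.999, -0.021, 0.038, -0.022], [-0.037, -0.061, -0.997, 0.767], [0.0, 0.0, 0.0, 1.0]]
{'time_s': 0.1, 'joints': array([-4.96970603e+01,  2.20867278e+01,  3.88957062e-01, -2.49966933e-02,
       -6.84131697e+01, -1.48183644e+01]), 'joint_velocities': array([ 0.062765  , -0.01871937,  0.15051158,  0.07315197,  0.0683735 ,
        0.00337038]), 'effort': array([-3.62868550e-04, -3.91689634e+01,  1.87934196e+01,  4.23186466e+00,
        1.34513149e-02, -8.77014395e-05]), 'tcp_pos': array([ 0.26872857, -0.56370698,  0.23257511]), 'ee_rot': array([[ 9.02770321e-01, -9.43035145e-04, -4.30121910e-01],
       [ 4.30122932e-01,  1.73904797e-03,  9.02768652e-01],
       [-1.03339933e-04, -9.99998043e-01,  1.97558193e-03]]), 'wrist_force': array([ 0.60125586, -0.15238926,  0.41184448]), 'moment': array([0.01597526, 0.07697448, 0.04005601]), 'gripper_width': 0.9995368213207575}
```

View pics/scene0.png

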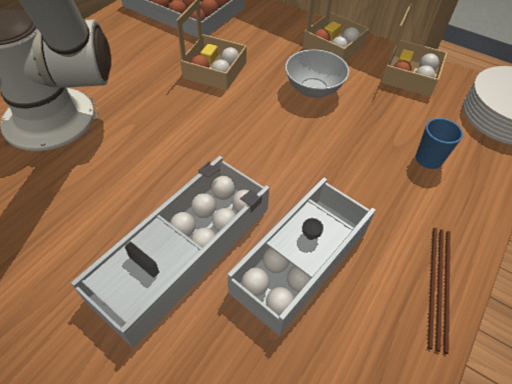

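View pics/top0.png

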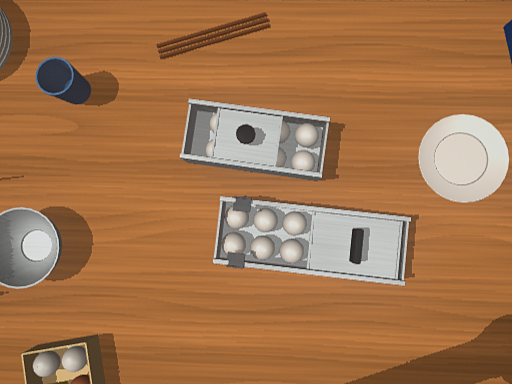

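Both views show the long case with the bar grip: scene view about (142,259), top view about (357,246). Its two dark tabs are at about (243,204) and (236,260) in the top view. The knob case is separate, with its knob at about (245,134) in the top view. Next I'll zoom in for accuracy.

```bash
python3 - <<'E'
import cv2
a=cv2.imread("pics/top0.png")[185:295,205:420]; cv2.imwrite("pics/topz.png",cv2.resize(a,None,fx=3.7,fy=3.7,interpolation=cv2.INTER_CUBIC))
a=cv2.imread("pics/scene0.png")[150:345,70:275]; cv2.imwrite("pics/scenez.png",cv2.resize(a,None,fx=3,fy=3,interpolation=cv2.INTER_CUBIC))
E
```

```text
(no output)
```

View pics/topz.png

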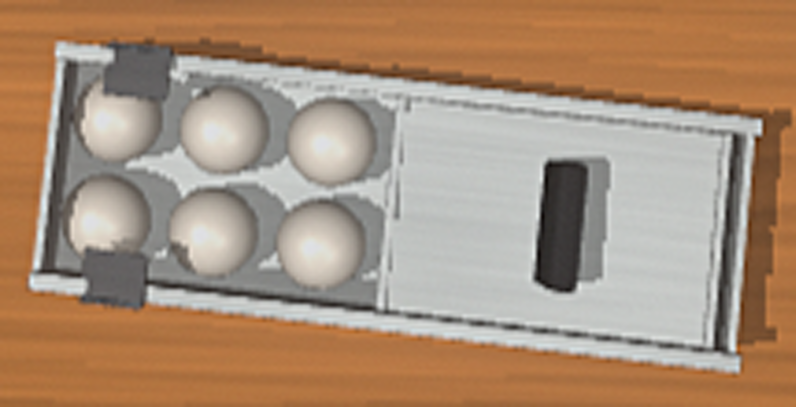

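View pics/scenez.png

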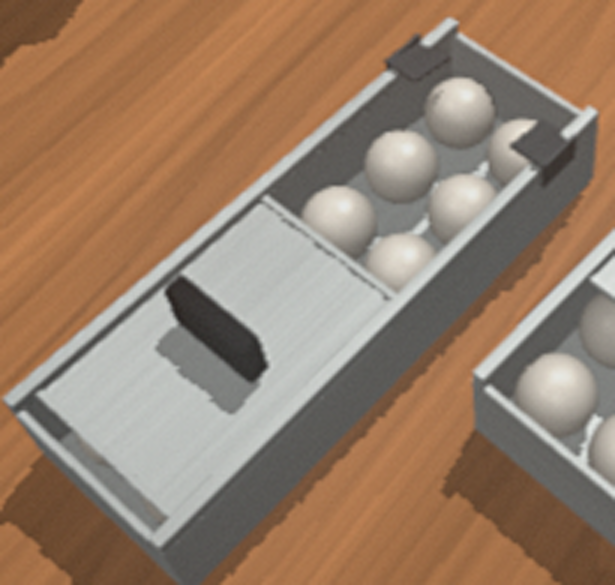

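```bash
cat > h.py <<'E'
import numpy as np
def ray(n,u,v,z):
    d=np.load(n+".npz"); H=d["image"].shape[0]; f=H/2/np.tan(np.radians(d["fov_y"]/2)); T=d["cam_to_world"]
    w=T[:3,:3]@np.array([(u-d["cx"])/f,(v-d["cy"])/f,1]); o=T[:3,3]
    return (o+w*(z-o[2])/w[2])
def proj(n,p):
    d=np.load(n+".npz"); H=d["image"].shape[0]; f=H/2/np.tan(np.radians(d["fov_y"]/2)); T=d["cam_to_world"]
    c=T[:3,:3].T@(np.array(p)-T[:3,3]); return np.array([d["cx"]+f*c[0]/c[2],d["cy"]+f*c[1]/c[2]])
E
python3 - <<'E'
from h import *
t=lambda u,v,z: ray("top0",(u+.5)/3.7-.5+205,(v+.5)/3.7-.5+185,z)
s=lambda u,v,z: ray("scene0",(u+.5)/3-.5+70,(v+.5)/3-.5+150,z)
def P(l,*a):
    print(l,*[np.round(1000*x[:2],1) for x in a])
C=[t(60,47-2,.07),t(762,120,.07),t(740,368,.07),t(32,288,.07)]
P("case",*C,C[0]*.5+C[2]*.5); print([np.linalg.norm(C[i]-C[(i+1)%4])*1000 for i in range(4)])
S=[s(455,20,.07),s(597,112,.07),s(155,545,.07),s(5,402,.07)]
P("case s",*S);print([np.linalg.norm(S[i]-S[(i+1)%4])*1000 for i in range(4)])
for a in(C,): 
  ax=a[0]-a[1]+a[3]-a[2]; print("ang",np.degrees(np.arctan2(ax[1],ax[0])))
P("mouth t",t(173,50,.075),t(167,97,.075),t(148,252,.075),t(143,308,.075))
P("mouth far t",t(108,45,.075),t(82,300,.075))
P("mouth s",s(387,58,.075),s(416,80,.075),s(512,147,.075),s(545,170,.07))
P("edge t",t(409,97,.062),t(382,310,.062)); P("edge s",s(265,200,.062),s(392,297,.062))
P("grip top t",t(545,160,.098),t(587,160,.098),t(575,292,.098),t(537,290,.098))
P("grip top s",s(167,285,.098),s(180,277,.098),s(265,360,.098))
E
```

```text
case [543.4  69.8] [ 515.  -265.5] [ 398.5 -255.3] [426.4  79.9] [471.  -92.7]
[np.float64(336.54183017522735), np.float64(117.00128725610081), np.float64(336.37439486213077), np.float64(117.41463486709608)]
case s [429.2  80.9] [542.7  69.9] [ 511.3 -267.5] [ 397.8 -257.8]
[np.float64(114.04850629122583), np.float64(338.9191694665457), np.float64(113.99364887619019), np.float64(340.13650323513775)]
ang 85.19996601441841
mouth t [542.   14.7] [519.4  17. ] [445.5  24.3] [419.1  26. ]
mouth far t [543.7  46. ] [422.   55.1]
mouth s [416.6  28.3] [441.8  24.6] [518.   16.4] [541.   16.8]
edge t [522.3 -99.6] [419.7 -88.2]
edge s [418.1 -87.5] [517.  -96.1]
grip top t [ 494.3 -157.9] [ 494.7 -176.9] [ 434.9 -172. ] [ 435.3 -154.8]
grip top s [ 433.1 -170.7] [ 435.3 -163.5] [ 502.6 -174.2]
```

Measurements:

| Item | Result |
|---|---|
| Case length, width | 337–340 mm, 114–117 mm |
| Track direction | about 85° in world |
| Grip position | about (0.465, -0.169) |
| Front edge to mouth | about 114 mm |

The case size agrees with the sizes given. I'll approach at height first.

Emit:
{"op": "step_arm", "data": {"moves": [[[0, 0.11, 0, 3.2, 0, 2.5, 100], [0, 0.22, 0, 6.4, 0, 5, 100], [0, 0.33, 0, 9.6, 0, 7.5, 100], [0, 0.44, 0, 12.8, 0, 10, 100], [0, 0.53, 0, 16, 0, 12.5, 100]]]}}

```text
time_s: 0.52
tcp_pos: [0.3597, -0.3807, 0.2331]
ee_rot: [[0.996, -0.001, 0.091], [-0.091, 0.001, 0.996], [-0.001, -1.0, 0.001]]
wrist_force: [1.0, 0.0, 0.5]
gripper_width: 1.0
```

```bash
cat > st.py <<'E'
from station import r
import numpy as np, sys
s=r.sense(); R=s["ee_rot"]; p=s["tcp_pos"]
print(s["time_s"],"p",np.round(p,4),"zang",np.degrees(np.arctan2(R[1,2],R[0,2])),"F",np.round(s["wrist_force"],2),"w",s["gripper_width"]); print(np.round(R,4).tolist())
if len(sys.argv)>1: print("shift cm",100*R.T@(np.array([float(x) for x in sys.argv[1:4]])-p))
E
python3 st.py 0.465 -0.1695 0.15
```

```text
0.5167 p [ 0.3597 -0.3807  0.2331] zang 84.77864271356277 F [1.03 0.04 0.5 ] w 0.9995607240259984
[[0.9959, -0.0006, 0.091], [-0.091, 0.0006, 0.9959], [-0.0007, -1.0, 0.0005]]
shift cm [ 8.56805637  8.31473394 21.98840318]
```

Emit:
{"op": "step_arm", "data": {"moves": [[[0, 0, 0, 1.5, 0.5, 3.7, 100], [0, 0, 0, 3, 1, 7.4, 100], [0, 0, 0, 4.5, 1.5, 11.1, 100], [0, 0, 0, 6, 2, 14.8, 100], [0, 0, 0, 7.5, 2.5, 18.5, 100]]]}}

```text
time_s: 0.93
tcp_pos: [0.4502, -0.2026, 0.2082]
ee_rot: [[0.996, -0.0, 0.085], [-0.085, 0.0, 0.996], [-0.0, -1.0, 0.0]]
wrist_force: [1.0, -0.6, 0.1]
gripper_width: 1.001
```

```bash
python3 st.py 0.465 -0.1695 0.15; python3 - <<'E'
from station import r, optics
import cv2, numpy as np
for n in ["wrist"]:
    d=optics.capture(n); cv2.imwrite(f"pics/{n}1.png",d["image"][...,::-1]); np.savez("wrist1.npz",**d)
E
```

```text
0.9333 p [ 0.4502 -0.2026  0.2082] zang 85.11821612328366 F [ 1.02 -0.57  0.08] w 1.0009761652282005
[[0.9964, -0.0002, 0.0851], [-0.0851, 0.0002, 0.9964], [-0.0002, -1.0, 0.0001]]
shift cm [1.19060846 5.82375766 3.41974006]
```

View pics/wrist1.png

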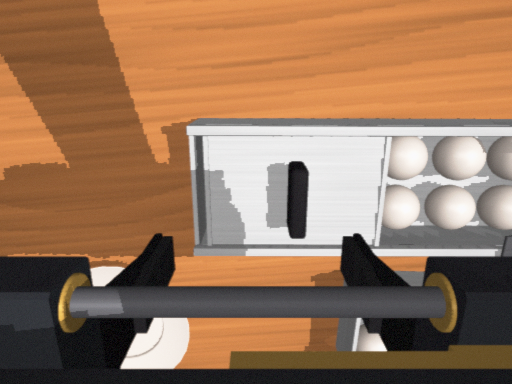

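The wrist picture shows the track level in the image, so the jaw yaw matches. The bar grip is at about (298,200), the cover front edge at column 382, and the case's rear end at column 193.

```bash
python3 - <<'E'
from h import *
for l,u,v,z in [("top",290,163,.098),("top r",306,170,.098),("",290,237,.098),("r",305,237,.098),("edge",382,138,.062),("edge",379,245,.062)]: print(l,np.round(1000*ray("wrist1",u,v,z),1))
print(proj("wrist1",[.4655,-.1695,.098]))
E
```

```text
top [ 426.7 -174.5   98. ]
top r [ 433.3 -162.5   98. ]
 [ 489. -178.   98.]
r [ 490.  -165.7   98. ]
edge [419.8 -91.9  62. ]
edge [521.3 -92.3  62. ]
[298.94230989 209.57515694]
```

Emit:
{"op": "step_arm", "data": {"moves": [[[0, 0, 0, 0.5, 2.5, 1.2, 100], [0, 0, 0, 1, 5, 2.4, 100], [0, 0, 0, 1, 7.5, 3, 100], [0, 0, 0, 1, 9, 3, 100], [0, 0, 0, 1, 9, 3, 100]]]}}

```text
time_s: 1.4
tcp_pos: [0.4599, -0.1747, 0.115]
ee_rot: [[0.996, -0.008, 0.085], [-0.085, 0.001, 0.996], [-0.008, -1.0, 0.001]]
wrist_force: [0.0, -0.1, -0.1]
gripper_width: 1.004
```

```bash
python3 st.py 0.464 -0.171 0.081
```

```text
1.4 p [ 0.4599 -0.1747  0.115 ] zang 85.1268165424378 F [ 0.05 -0.14 -0.06] w 1.0036937209451013
[[0.9964, -0.0083, 0.085], [-0.0849, 0.0012, 0.9964], [-0.0084, -1.0, 0.0005]]
shift cm [0.40921582 3.39760526 0.39917852]
```

Emit:
{"op": "step_arm", "data": {"moves": [[[0, 0, 0, 0.2, 1, 0.2, 100], [0, 0, 0, 0.3, 2, 0.4, 100], [0, 0, 0, 0.3, 3, 0.4, 100], [0, 0, 0, 0.3, 3.3, 0.4, 100], [0, 0, 0, 0.3, 3.3, 0.4, 100]]]}}

```text
time_s: 1.82
tcp_pos: [0.466, -0.172, 0.0855]
ee_rot: [[0.996, -0.0, 0.085], [-0.085, -0.0, 0.996], [-0.0, -1.0, -0.0]]
wrist_force: [0.1, 0.6, -0.3]
gripper_width: 1.0
```

```bash
python3 st.py 0.464 -0.171 0.081; python3 - <<'E'
from station import r, optics
import cv2, numpy as np
for n in ["scene"]:
    d=optics.capture(n); cv2.imwrite(f"pics/{n}2.png",cv2.resize(d["image"][120:360,40:360,::-1],None,fx=2.5,fy=2.5))
E
```

```text
1.8167 p [ 0.466  -0.172   0.0855] zang 85.0956737678691 F [ 0.08  0.63 -0.3 ] w 1.0003289898841672
[[0.9963, -0.0002, 0.0855], [-0.0855, -0.0, 0.9963], [-0.0002, -1.0, -0.0001]]
shift cm [-0.20496659  0.44703024  0.07954024]
```

View pics/scene2.png

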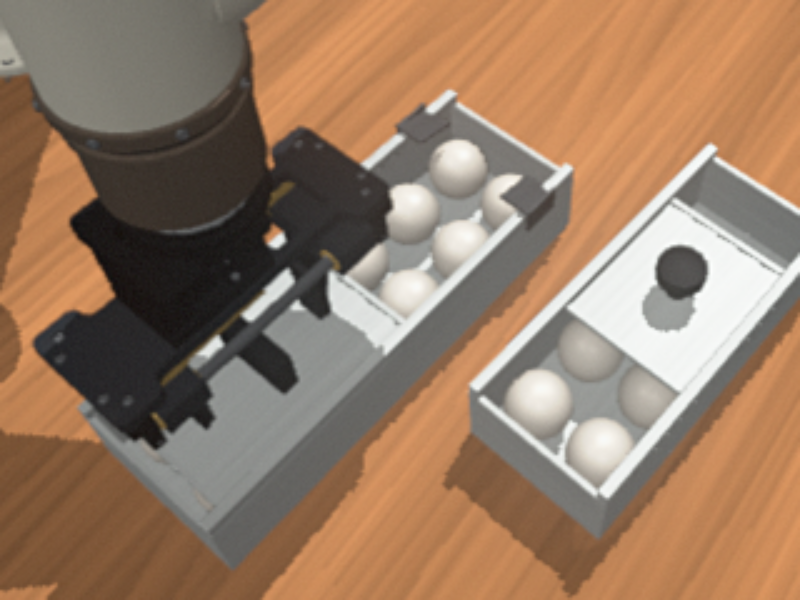

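The fingers straddle the grip, which shows between them at about (262,355). I'll go 3 mm lower and close.

Emit:
{"op": "step_arm", "data": {"moves": [[[0, 0, 0, 0, 0.3, 0, 100], [0, 0, 0, 0, 0.3, 0, 60], [0, 0, 0, 0, 0.3, 0, 30], [0, 0, 0, 0, 0.3, 0, 0], [0, 0, 0, 0, 0.3, 0, 0]]]}}

```text
time_s: 2.28
tcp_pos: [0.4661, -0.1718, 0.0829]
ee_rot: [[0.996, 0.001, 0.085], [-0.085, -0.0, 0.996], [0.001, -1.0, 0.0]]
wrist_force: [-0.3, 0.8, -0.1]
gripper_width: 0.78
```

Emit:
{"op": "step_arm", "data": {"moves": [[[0, 0, 0, 0, 0, 0, 0], [0, 0, 0, 0, 0, 0, 0], [0, 0, 0, 0, 0, 0, 0], [0, 0, 0, 0, 0, 0, 0], [0, 0, 0, 0, 0, 0, 0]]]}}

```text
time_s: 2.7
tcp_pos: [0.4659, -0.1718, 0.0825]
ee_rot: [[0.996, -0.0, 0.085], [-0.085, 0.0, 0.996], [-0.0, -1.0, 0.0]]
wrist_force: [-0.3, -0.2, 0.5]
gripper_width: 0.409
```

```bash
python3 st.py
```

```text
2.7 p [ 0.4659 -0.1718  0.0825] zang 85.11747879634504 F [-0.32 -0.16  0.53] w 0.40869720407940674
[[0.9964, -0.0, 0.0851], [-0.0851, 0.0, 0.9964], [-0.0, -1.0, 0.0]]
```

Emit:
{"op": "step_arm", "data": {"moves": [[[0, 0, 0, 0, 0, 0, 0], [0, 0, 0, 0, 0, 0, 0], [0, 0, 0, 0, 0, 0, 0], [0, 0, 0, 0, 0, 0, 0], [0, 0, 0, 0, 0, 0, 0]]]}}

```text
time_s: 3.12
tcp_pos: [0.4659, -0.1717, 0.0825]
ee_rot: [[0.996, 0.0, 0.085], [-0.085, 0.0, 0.996], [-0.0, -1.0, 0.0]]
wrist_force: [-0.3, 1.4, 0.6]
gripper_width: 0.158
```

Emit:
{"op": "step_arm", "data": {"moves": [[[0, 0, 0, 0, 0, 0, 0], [0, 0, 0, 0, 0, 0, 0], [0, 0, 0, 0, 0, 0, 0], [0, 0, 0, 0, 0, 0, 0], [0, 0, 0, 0, 0, 0, 0]]]}}

```text
time_s: 3.53
tcp_pos: [0.4659, -0.1717, 0.0825]
ee_rot: [[0.996, 0.0, 0.085], [-0.085, 0.0, 0.996], [0.0, -1.0, 0.0]]
wrist_force: [0.4, 1.0, 0.5]
gripper_width: 0.162
```

```bash
python3 st.py
```

```text
3.5333 p [ 0.4659 -0.1717  0.0825] zang 85.11263064493477 F [0.36 1.02 0.54] w 0.1620800443736812
[[0.9964, 0.0, 0.0852], [-0.0852, 0.0001, 0.9964], [0.0, -1.0, 0.0001]]
```

Gripped at a width of 14 mm. Pushing along the track: the mouth should be about 113 mm ahead.

Emit:
{"op": "step_arm", "data": {"moves": [[[0, 0, 0, 0, 0, 1, 0], [0, 0, 0, 0, 0, 2.5, 0], [0, 0, 0, 0, 0, 4, 0], [0, 0, 0, 0, 0, 5.5, 0], [0, 0, 0, 0, 0, 6.5, 0]]]}}

```text
time_s: 3.95
tcp_pos: [0.4717, -0.106, 0.0825]
ee_rot: [[0.996, 0.0, 0.084], [-0.084, -0.0, 0.996], [0.0, -1.0, -0.0]]
wrist_force: [1.6, -2.1, -1.6]
gripper_width: 0.155
```

Emit:
{"op": "step_arm", "data": {"moves": [[[0, 0, 0, 0, 0, 0.7, 0], [0, 0, 0, 0, 0, 1.4, 0], [0, 0, 0, 0, 0, 2, 0], [0, 0, 0, 0, 0, 2.5, 0], [0, 0, 0, 0, 0, 2.5, 0]]]}}

```text
time_s: 4.37
tcp_pos: [0.4739, -0.0812, 0.0826]
ee_rot: [[0.996, 0.001, 0.085], [-0.085, 0.001, 0.996], [0.001, -1.0, 0.001]]
wrist_force: [2.1, 1.7, -1.4]
gripper_width: 0.16
```

```bash
python3 st.py; python3 - <<'E'
from station import r, optics
import cv2, numpy as np
d=optics.capture("scene"); np.savez("scene3.npz",**d); cv2.imwrite("pics/scene3.png",cv2.resize(d["image"][130:290,130:290,::-1],None,fx=3.7,fy=3.7,interpolation=cv2.INTER_CUBIC))
E
```

```text
4.3667 p [ 0.4739 -0.0812  0.0826] zang 85.14687332797129 F [ 2.1   1.65 -1.38] w 0.15971090710622204
[[0.9964, 0.0007, 0.0846], [-0.0846, 0.0006, 0.9964], [0.0006, -1.0, 0.0006]]
```

View pics/scene3.png

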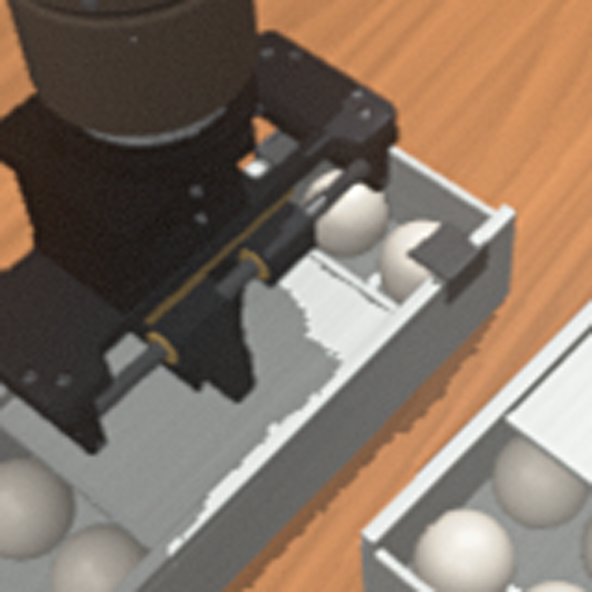

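Cover edge shows at about (392,305) and the nearer tab at about (448,255) in this crop; a short gap of roughly 22 mm remains. Going slowly now.

Emit:
{"op": "step_arm", "data": {"moves": [[[0, 0, 0, 0, 0, 0.5, 0], [0, 0, 0, 0, 0, 1, 0], [0, 0, 0, 0, 0, 1.5, 0], [0, 0, 0, 0, 0, 1.7, 0], [0, 0, 0, 0, 0, 1.7, 0]]]}}

```text
time_s: 4.83
tcp_pos: [0.4754, -0.0645, 0.0826]
ee_rot: [[0.996, 0.001, 0.085], [-0.085, 0.001, 0.996], [0.001, -1.0, 0.001]]
wrist_force: [3.1, 1.7, -3.3]
gripper_width: 0.159
```

Emit:
{"op": "step_arm", "data": {"moves": [[[0, 0, 0, 0, 0, 0.1, 0], [0, 0, 0, 0, 0, 0.2, 0], [0, 0, 0, 0, 0, 0.3, 0], [0, 0, 0, 0, 0, 0.3, 0], [0, 0, 0, 0, 0, 0.3, 0]]]}}

```text
time_s: 5.25
tcp_pos: [0.4755, -0.0621, 0.0826]
ee_rot: [[0.996, 0.001, 0.085], [-0.085, 0.0, 0.996], [0.001, -1.0, 0.0]]
wrist_force: [4.0, 0.0, -5.3]
gripper_width: 0.161
```

Emit:
{"op": "step_arm", "data": {"moves": [[[0, 0, 0, 0, 0, 0.1, 0], [0, 0, 0, 0, 0, 0.2, 0], [0, 0, 0, 0, 0, 0.3, 0], [0, 0, 0, 0, 0, 0.3, 0], [0, 0, 0, 0, 0, 0.3, 0]]]}}

```text
time_s: 5.67
tcp_pos: [0.4758, -0.059, 0.0826]
ee_rot: [[0.996, 0.001, 0.085], [-0.085, 0.0, 0.996], [0.001, -1.0, 0.0]]
wrist_force: [3.9, -1.7, -5.1]
gripper_width: 0.16
```

Emit:
{"op": "step_arm", "data": {"moves": [[[0, 0, 0, 0, 0, 0.1, 0], [0, 0, 0, 0, 0, 0.2, 0], [0, 0, 0, 0, 0, 0.3, 0], [0, 0, 0, 0, 0, 0.3, 0], [0, 0, 0, 0, 0, 0.3, 0]]]}}

```text
time_s: 6.08
tcp_pos: [0.4761, -0.0564, 0.0826]
ee_rot: [[0.996, 0.0, 0.085], [-0.085, -0.0, 0.996], [0.001, -1.0, -0.0]]
wrist_force: [5.5, -3.7, -7.1]
gripper_width: 0.158
```

```bash
python3 st.py; python3 - <<'E'
from station import r, optics
import cv2, numpy as np
d=optics.capture("scene"); np.savez("scene4.npz",**d); cv2.imwrite("pics/scene4.png",cv2.resize(d["image"][150:250,180:290,::-1],None,fx=6,fy=6,interpolation=cv2.INTER_CUBIC))
E
```

```text
6.0833 p [ 0.4761 -0.0564  0.0826] zang 85.1256922480699 F [ 5.46 -3.74 -7.07] w 0.15811054174941302
[[0.9964, 0.0005, 0.085], [-0.085, -0.0003, 0.9964], [0.0005, -1.0, -0.0003]]
```

View pics/scene4.png

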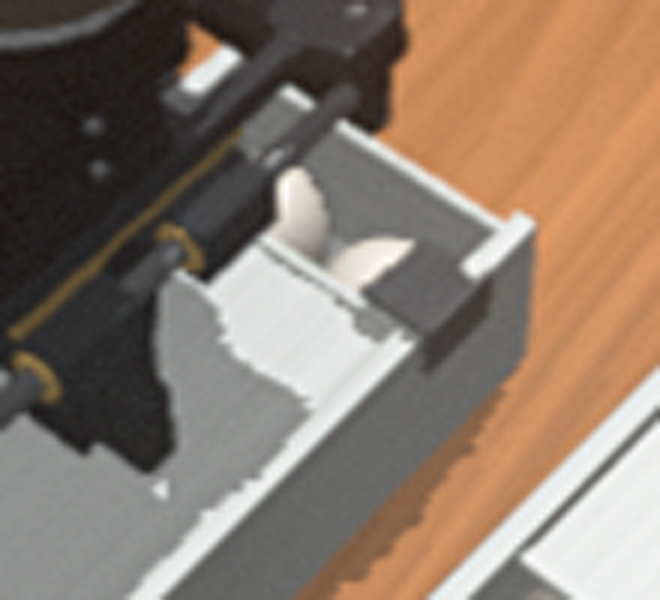

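The edge has met the tab mouth (about (375,315)), and the along-track resistance is climbing at about 0.7 N/mm. I'll go 4 mm more in small steps to bind it clearly.

Emit:
{"op": "step_arm", "data": {"moves": [[[0, 0, 0, 0, 0, 0.1, 0], [0, 0, 0, 0, 0, 0.2, 0], [0, 0, 0, 0, 0, 0.2, 0], [0, 0, 0, 0, 0, 0.2, 0], [0, 0, 0, 0, 0, 0.2, 0]]]}}

```text
time_s: 6.55
tcp_pos: [0.4762, -0.0548, 0.0826]
ee_rot: [[0.996, 0.0, 0.085], [-0.085, -0.001, 0.996], [0.0, -1.0, -0.001]]
wrist_force: [5.7, -4.1, -6.6]
gripper_width: 0.157
```

Emit:
{"op": "step_arm", "data": {"moves": [[[0, 0, 0, 0, 0, 0.1, 0], [0, 0, 0, 0, 0, 0.2, 0], [0, 0, 0, 0, 0, 0.2, 0], [0, 0, 0, 0, 0, 0.2, 0], [0, 0, 0, 0, 0, 0.2, 0]]]}}

```text
time_s: 6.97
tcp_pos: [0.4763, -0.0531, 0.0826]
ee_rot: [[0.996, 0.0, 0.085], [-0.085, -0.001, 0.996], [0.0, -1.0, -0.001]]
wrist_force: [6.3, -6.9, -7.2]
gripper_width: 0.158
```

```bash
python3 st.py; python3 - <<'E'
from station import r, optics
import cv2, numpy as np
for n,(a,b,c,e),f in [("scene",(150,250,180,290),6),("top",(185,295,205,420),3.7)]:
  d=optics.capture(n); np.savez(n+"5.npz",**d); cv2.imwrite(f"pics/{n}5.png",cv2.resize(d["image"][a:b,c:e,::-1],None,fx=f,fy=f,interpolation=cv2.INTER_CUBIC))
E
```

```text
6.9667 p [ 0.4763 -0.0531  0.0826] zang 85.12800806140923 F [ 6.28 -6.88 -7.18] w 0.15849662769047898
[[0.9964, 0.0002, 0.0849], [-0.0849, -0.0012, 0.9964], [0.0003, -1.0, -0.0012]]
```

View pics/scene5.png

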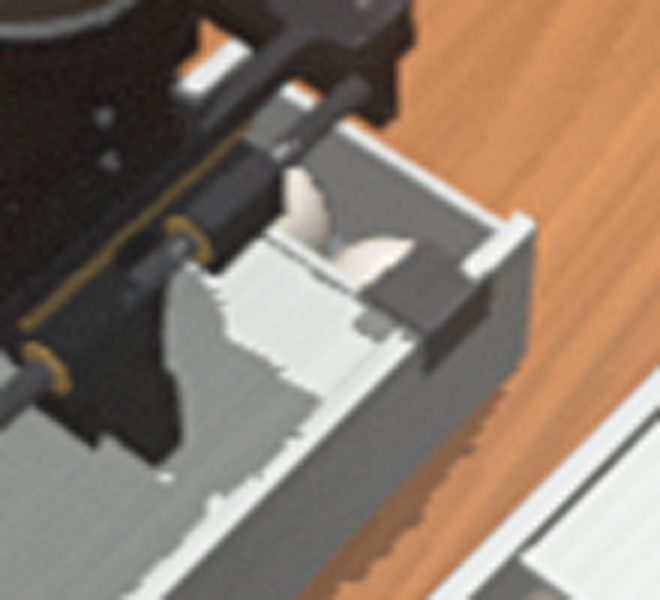

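View pics/top5.png

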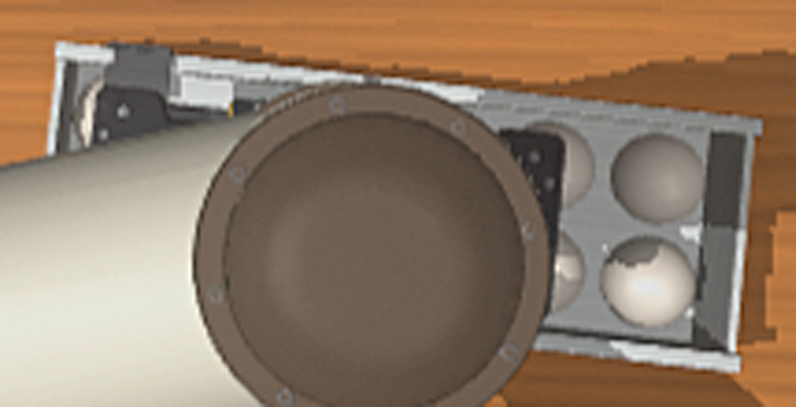

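```bash
python3 - <<'E'
from h import *
s=lambda u,v,z: ray("scene5",(u+.5)/6-.5+180,(v+.5)/6-.5+150,z)
d=np.array([.085,.9964,0])
for l,u,v,z in [("edge",270,235,.062),("edge",362,292,.062),("tab",364,292,.075),("tab",417,335,.075),("tab side",425,375,.062)]:
    p=s(u,v,z); print(l,np.round(p*1000,1),"along",round(1000*p@d,1))
print("grip along",1000*np.array([.4763,-.0531,0])@d, "edge", 1000*np.array([.4763,-.0531,0])@d+80)
E
```

```text
edge [476.4  26.4  62. ] along 66.8
edge [511.4  24.7  62. ] along 68.0
tab [517.4  17.1  75. ] along 61.0
tab [538.6  13.2  75. ] along 58.9
tab side [543.5  10.5  62. ] along 56.7
grip along -12.423339999999998 edge 67.57666
```

Measured along the track, the edge is at 67.5 mm and the mouth at about 61 mm, so it is in by about 6.5 mm. The resistance of about 6 N agrees with that. Now backing off to 31 mm.

Emit:
{"op": "step_arm", "data": {"moves": [[[0, 0, 0, 0, 0, -0.7, 0], [0, 0, 0, 0, 0, -1.6, 0], [0, 0, 0, 0, 0, -2.5, 0], [0, 0, 0, 0, 0, -3.3, 0], [0, 0, 0, 0, 0, -3.7, 0]]]}}

```text
time_s: 7.48
tcp_pos: [0.4731, -0.0899, 0.0826]
ee_rot: [[0.996, 0.001, 0.086], [-0.086, 0.0, 0.996], [0.001, -1.0, 0.0]]
wrist_force: [4.1, 1.5, -5.6]
gripper_width: 0.159
```

Emit:
{"op": "step_arm", "data": {"moves": [[[0, 0, 0, 0, 0, 0, 0], [0, 0, 0, 0, 0, 0, 0], [0, 0, 0, 0, 0, 0, 0], [0, 0, 0, 0, 0, 0, 0], [0, 0, 0, 0, 0, 0, 0]]]}}

```text
time_s: 7.9
tcp_pos: [0.4731, -0.0898, 0.0826]
ee_rot: [[0.996, 0.0, 0.085], [-0.085, -0.001, 0.996], [0.0, -1.0, -0.001]]
wrist_force: [5.7, -2.0, -6.2]
gripper_width: 0.155
```

```bash
python3 st.py; python3 - <<'E'
from station import r, optics
import cv2, numpy as np
p=r.sense()["tcp_pos"]; print("edge along",1000*(p[0]*.085+p[1]*.9964)+80)
for n,(a,b,c,e),f in [("scene",(150,250,180,290),6)]:
  d=optics.capture(n); np.savez(n+"6.npz",**d); cv2.imwrite(f"pics/{n}6.png",cv2.resize(d["image"][a:b,c:e,::-1],None,fx=f,fy=f,interpolation=cv2.INTER_CUBIC))
E
```

```text
7.9 p [ 0.4731 -0.0898  0.0826] zang 85.10693074113834 F [ 5.67 -1.97 -6.16] w 0.15513838469930602
[[0.9964, 0.0002, 0.0853], [-0.0853, -0.0005, 0.9964], [0.0003, -1.0, -0.0005]]
edge along 30.754562144017513
```

View pics/scene6.png

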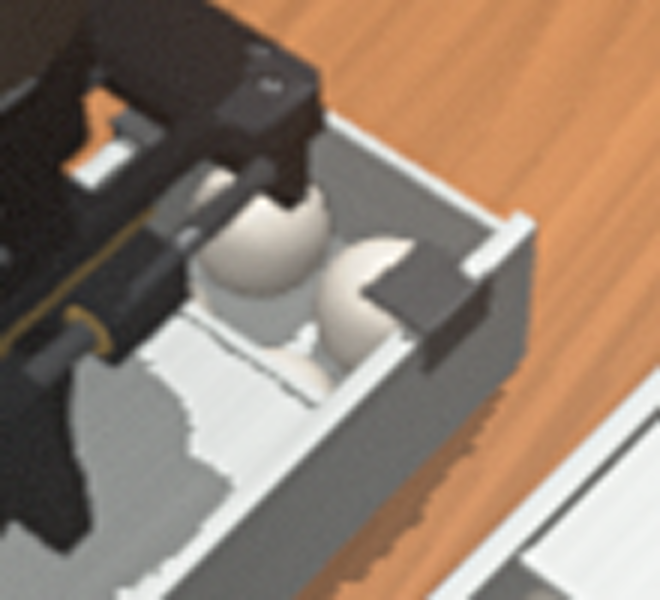

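The cover edge at about (190,305)–(315,400) stands clear of the tab; its travel puts it at 30.8 mm, about 30 mm from the mouth. Releasing.

Emit:
{"op": "step_arm", "data": {"moves": [[[0, 0, 0, 0, 0, 0, 30], [0, 0, 0, 0, 0, 0, 60], [0, 0, 0, 0, 0, 0, 80], [0, 0, 0, 0, 0, 0, 80], [0, 0, 0, 0, 0, 0, 80]]]}}

```text
time_s: 8.37
tcp_pos: [0.4724, -0.0892, 0.0826]
ee_rot: [[0.996, -0.001, 0.085], [-0.085, -0.0, 0.996], [-0.001, -1.0, -0.0]]
wrist_force: [-0.6, 0.1, -0.3]
gripper_width: 0.447
```

Emit:
{"op": "step_arm", "data": {"moves": [[[0, 0, 0, 0, 0, 0, 80], [0, 0, 0, 0, 0, 0, 80], [0, 0, 0, 0, 0, 0, 80], [0, 0, 0, 0, 0, 0, 80], [0, 0, 0, 0, 0, 0, 80]]]}}

```text
time_s: 8.78
tcp_pos: [0.4729, -0.089, 0.0826]
ee_rot: [[0.996, -0.0, 0.085], [-0.085, 0.0, 0.996], [-0.0, -1.0, 0.0]]
wrist_force: [0.4, 0.3, 0.4]
gripper_width: 0.777
```

Emit:
{"op": "step_arm", "data": {"moves": [[[0, 0, 0, 0, -1, 0, 80], [0, 0, 0, 0, -3, 0, 80], [0, 0, 0, 0, -6, 0, 80], [0, 0, 0, 0, -9, 0, 80], [0, 0, 0, 0, -12, 0, 80]]]}}

```text
time_s: 9.2
tcp_pos: [0.4725, -0.0891, 0.2038]
ee_rot: [[0.996, -0.001, 0.085], [-0.085, -0.0, 0.996], [-0.001, -1.0, -0.0]]
wrist_force: [1.1, 0.0, -0.2]
gripper_width: 0.801
```

Emit:
{"op": "step_arm", "data": {"moves": [[[0, 0, 0, -1, -1, -4, 80], [0, 0, 0, -2, -1, -8, 80], [0, 0, 0, -3, -1, -12, 80], [0, 0, 0, -4, -1, -16, 80], [0, 0, 0, -4, -1, -19, 80]]]}}

```text
time_s: 9.62
tcp_pos: [0.4147, -0.2768, 0.2128]
ee_rot: [[0.996, -0.0, 0.086], [-0.086, 0.0, 0.996], [-0.0, -1.0, 0.0]]
wrist_force: [1.1, -0.1, -0.4]
gripper_width: 0.798
```

```bash
python3 st.py; python3 - <<'E'
from station import r, optics
import cv2, numpy as np
for n,(a,b,c,e),f in [("scene",(150,345,70,275),3),("top",(185,295,205,420),3.7)]:
  d=optics.capture(n); np.savez(n+"7.npz",**d); cv2.imwrite(f"pics/{n}7.png",cv2.resize(d["image"][a:b,c:e,::-1],None,fx=f,fy=f,interpolation=cv2.INTER_CUBIC)); cv2.imwrite(f"pics/{n}7f.png",d["image"][...,::-1])
E
```

```text
9.6167 p [ 0.4147 -0.2768  0.2128] zang 85.05152407424104 F [ 1.15 -0.1  -0.42] w 0.7983035536167189
[[0.9963, -0.0003, 0.0863], [-0.0863, 0.0003, 0.9963], [-0.0003, -1.0, 0.0002]]
```

View pics/scene7.png

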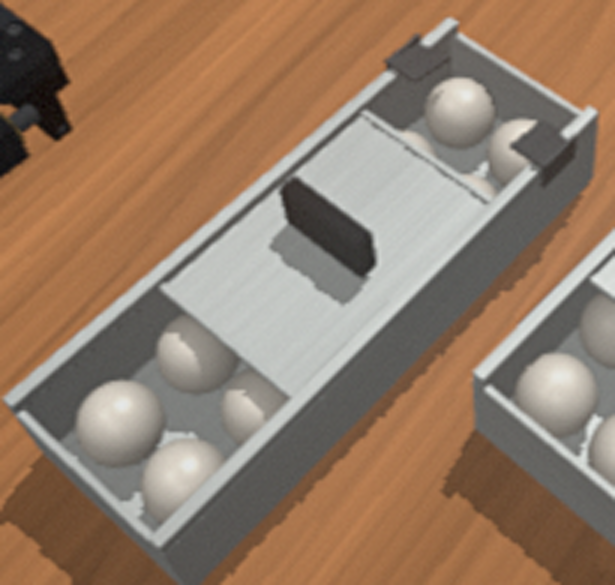

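View pics/top7.png

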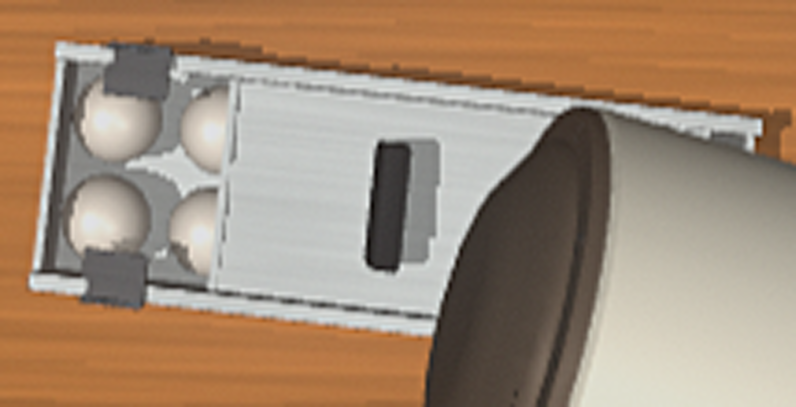

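```bash
python3 - <<'E'
from h import *
d=np.array([.0855,.9963,0])
t=lambda u,v,z: 1000*ray("top7",(u+.5)/3.7-.5+205,(v+.5)/3.7-.5+185,z)@d
s=lambda u,v,z: 1000*ray("scene7",(u+.5)/3-.5+70,(v+.5)/3-.5+150,z)@d
print("top edge",t(238,83,.062),t(215,290,.062),"mouth",t(173,50,.075),t(167,97,.075),t(148,252,.075),t(143,308,.075))
print("scene edge",s(363,112,.062),s(490,202,.062),"mouth",s(387,60,.075),s(416,80,.075),s(512,147,.075),s(545,173,.075))
import cv2
a,b=[np.load(f"top{i}.npz")["image"].astype(int) for i in (0,7)]
print("knob area diff",abs(a-b)[95:182,178:325].max(),abs(a-b)[95:182,178:325].mean())
E
```

```text
top edge 28.457850067074848 28.789647947306143 mouth 60.990802410033375 61.37544833081232 62.26124349634143 61.697692622824
scene edge 30.713494504594458 29.80649447103856 mouth 62.649835768207346 62.27496981777757 60.655608275306406 58.50596245053398
knob area diff 6 1.751036046602549
```

Clearance is about 31–33 mm by the two cameras and about 30 mm by travel and force. The knob case is unchanged, with only noise-level image difference there. Handing in.

```bash
python3 -c "
from station import r
print(r.finish_job())"
```

```text
the job is handed in; nothing more can be done
None
```

I gripped the bar grip and pushed the long case's cover into the tabs until it bound. I then backed it off, let go, retracted and handed the job in at about 10 s of the 35 s allowed.

- **Binding:** the front edge went in about 6.5 mm by position, within the 3–15 mm asked. The resistance was about 6 N, rising roughly 1 N per mm at the end. The wrist-force zero drifted by a few newtons while gripped, so the force alone pins the contact point only to a couple of millimetres.
- **Final clearance:** the three estimates differ by about 3 mm. Arm travel gives about 30 mm, the scene camera about 31 mm and the top camera about 33 mm.
- **Rest of the scene:** the knob case shows no change between the first and last top pictures. The gripper is open and well clear, and the largest wrist-force component I read was about 7 N.

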